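Hook a pocket tape on a measuring board and lock it

ROBOT

A 7-joint arm with a two-finger parallel gripper is mounted at the origin on the work surface. World frame = base frame: x ahead of the robot, y to its left, z up, the work surface at z = 0. Lengths are in m, angles in rad, forces in N, time in s.
With the tool pointing down it reaches from about 0.4 to 0.85 m from the base axis. Payload 4.5 kg.
Tool frame: the origin (TCP) lies midway between the tips of the shut fingers; the grasp point (between the pads) lies r.grip_point_offset behind it (r.grip_point_offset is the distance from the TCP to the grasp point, in m); z points along the fingers, y is the line along which they close (so a half turn about z gives the same grasp; the last joint's range is limited). The gripper opens to 88 mm and grips with 3 to 60 N. Pads are 18 mm wide; open, the fingers measure 123 mm over their backs; the gripper's body (75 mm by 187 mm) begins 45 mm behind the grasp point.
Start: joints at [-1.289, 0.689, -0.195, 1.565, 0.157, 0.902, -0.215], TCP at [0.153, 0.606, 0.239] pointing down, gripper open.
Joint ranges: [-3.01, 3.01], [-0.46, 2.08], [-1.47, 1.51], [0.13, 2.56], [-1, 4.14], [0.04, 2.09], [-2.66, 2.66]. Speed limits (rad/s): [2.57, 2.57, 3.14, 3.14, 3.14, 3.14, 3.14].

INTERFACE

Orientations are given as a unit quaternion [x, y, z, w].
In Python, from plant import r gives the robot as it stands.
- The arm moves only by the shell command python3 -m jog 'ROWS' [FORCE]. ROWS is JSON, a list of rows, each an object of numbers: "wx", "wy", "wz": the turn, a rotation vector about the world's x, y, z as a fraction of full scale; "dx", "dy", "dz": the shift along the world's x, y, z as a fraction of full scale; "hand": the closure, from 0 (fully open) to 1 (shut). In form: [{"wx": .., "wy": .., "wz": .., "dx": .., "dy": .., "dz": .., "hand": ..}, ...]. A call has 1 to 5 rows; each row shifts and turns the commanded pose from where the row before left it; what a row does not reach is not made up. Full scale, the value 1, is 0.25 m for a shift and 2 rad for a turn. A row lasts 1/12 s, in which the tool goes at most 41.7 mm and 7.16 degrees, less where a joint would pass 70% of its speed; a pose out of reach is approached as far as the arm can. A call with a number of a shift or a turn outside -1 to 1 is refused whole. A call with a gripper value outside its range is refused whole. The fingers move at their own pace and stop on an object; FORCE is the grip in N (left out, the last holds). Time passes only in rows, so rows that do not move let the fingers close. It gives the time, the measured TCP pose, the force, the opening and the grip force at its end, in the units of the state.
- r.get_state(): the state, without advancing time (a new reading comes with each control period).
- r.snapshot(name): name is "scene" or "top" or "wrist"; returns the picture (384x512x3 uint8, red, green, blue); there is no depth.
- r.camera_info(name): a dict with "mtx" (3x3 intrinsics, pixels), "R" (3x3) and "t" (3): a world point X has camera coordinates R X + t. Camera axes: x right, y down, z forward; pixel columns grow to the right and rows downward; lengths in m; the calibration is good to about 2 mm. A picture is of the moment at which its call begins: read the wrist's pose just before it. camera_info takes no time and is no camera call; for the wrist camera it gives the pose at the moment of the call.
- r.finish_job(): hands the job in; it is judged then, once.
Trained networks look in the newest picture that a camera, given by its name, has taken for a name from the list of things; names that differ only in an ending like _2 or _b are one class to them, and where a whole thing is asked for, a point or a joint stands for the part that bears it (a point fixed in the world has none). Each returns a list of dicts, best first, with "p" (0 to 1); they miss things now and then, are a little off and sometimes report something else, mostly with a low value. They report only what shows in the picture. A call takes as long as a camera call. They do not tell look-alikes from the thing itself.
- r.search_frame(camera, query): "bbox" ([left, top, right, bottom] in pixels, round what is visible of it).
- r.masks_of(camera, query): "region" (384x512 bool, what is visible of it) and "bbox" ([left, top, right, bottom] in pixels, round what is visible of it).
The state is a dict: "clock": time; "q": joint angles; "qd": joint speeds; "joint_torque": joint torques, N m; "tool_pos": TCP position; "eef_rot": TCP orientation; "contact_force": force on the tool from outside, world axes, zero at the start; "moment": the same for the moment, N m; "opening": opening from 0.0 (shut) to 1.0 (fully open); "finger_force": force on a finger pad.
Only numpy, scipy, OpenCV 4.12 (cv2) and the standard library are available. Lean on these libraries where they do the work, as an engineer would, in place of code of your own. Each camera call takes 0.05 s, during which the arm holds its last target. There are 200 camera calls.

TASK

Pick up the pocket tape measure, hook its end over the outer edge of the steel plate on the measuring board and back the case away along the board against its spring, over the low lip of the aluminium saddle (feel for the tall stop behind it). Set the case down flat and square between lip and stop, with the hook still on the edge, let go so that its spring holds it against the lip, and only then push the lock button on top fully down to lock the length. Work gently: tape and board must never be pressed or pulled together with more than 40 N, and the other things on the bench are to stay where they are.

Things in the scene. Friction and masses are not known exactly. Their poses are not given: they have to be found in the camera images.
- tape: Grey pocket tape measure, loose, standing on its flat sole. Case 34 mm wide (its x), 66 mm long (its y), 50 mm tall at the rounded crown, about 0.35 kg; flat parallel sides, gripped across x. Origin: centre of the sole; z up. A steel blade leaves the front (-y) face.
- hook (a point): On the blade's end hook: top of the inner face (towards the case), just under the blade. Tape frame at rest: x 0, y -57, z 18 mm (24 mm before the case front); moves with the blade. The hook is a 3 mm tab, 19 mm wide, hanging 14 mm below the blade's underside (bottom 4 mm above the sole). Blade rigid, 19 mm wide, 2.5 mm thick, slides straight.
- blade (a joint): How far the blade is drawn out of the case beyond its rest length, m: 0 at rest, 0.058 the hard end. A spring pulls it back in: about 1.6 N at 0 rising to about 4 N at 0.055.
- lock (a joint): Lock button on top of the case: 0 up, 0.005 fully down (m). About 3 N to move, a little more at the end; it stays where it is left and, once down, clamps the blade.
- lock_top (a point): Centre of the black button's flat top, 14 mm across, 57 mm above the sole (7 mm above the crown) when up; tape frame x = 0, y = -22 mm.
- board: Measuring board fixed on the bench: dark wooden base 90 x 200 x 10 mm (x, y, z), origin centre of its underside, z up. At its -y end a steel plate, 60 mm wide (x), 8 mm thick (y -80 to -72 mm), stands up to 30.5 mm above the bench. Along +y of it an aluminium saddle, 50 mm wide, is clamped on the centre line (x = 0); the case goes in with its front to -y.
- saddle_zone (a point): Fixed mark at board x 0, y -26, z 14 mm. Saddle: floor 14 mm above the bench; front lip 5 mm above the floor, 4 mm thick; back stop 30 mm above the floor, 70 mm behind the lip (case plus 4 mm); no side walls. It is clamped anywhere over 40 mm: the lip's inner face is within 20 mm in y of this mark (stop face at board y 24 to 64 mm); where is not measured: feel or look.
- edge (a point): Middle of the outer (-y side) top edge of the steel plate, where the hook goes over: board frame x 0, y -80, z 30.5 mm. With the tape seated in the saddle the blade runs 1.5 mm above the plate's top.
- mandrel: Bystander: tapered steel ring mandrel, 270 mm long, lying at the far side. Leave alone.
- bench_block: Bystander: square dark steel block, 65 x 65 x 20 mm. Leave alone.
- file: Bystander: wooden-handled hand tool, 170 mm long, lying between the tape and the board. Leave alone.
- hammer: Bystander: small hammer, 220 mm long. Leave alone.
- jar: Bystander: amber glass jar with steel cap, 52 mm wide, 60 mm tall. Leave alone.
- ingot: Bystander: brass bar, 45 x 30 x 22 mm. Leave alone.
- ring_blank: Bystander: brass ring blank, 24 mm across, 8 mm tall. Leave alone.
Mind the look-alikes: they are no part of the job. Of the things shaped like the tape, the grey one is meant. Of the things shaped like the board, the wooden one is meant.

How it is judged:
On the way, in this order (a step that is already met when the one before it is completed fails the run):
1. the hook is over the plate's outer edge and the blade is drawn out more than 5 mm against its spring (y of hook in the frame of board between -0.084 and -0.077 m and z of hook in the frame of board between 0.026 and 0.041 m and x of hook in the frame of board between -0.018 and 0.018 m and value of joint blade above 0.005 m), for 0.2 s.
2. the tape sits flat and square in the saddle, hook on the edge, blade drawn out, let go (y of hook in the frame of board between -0.084 and -0.077 m and z of hook in the frame of board between 0.026 and 0.041 m and x of hook in the frame of board between -0.018 and 0.018 m and z of tape in the frame of board between 0.0125 and 0.0165 m and x of tape in the frame of board between -0.01 and 0.01 m and value of joint blade above 0.007 m and angle between tape's own z axis and vertical below 0.07 rad and angle between the y axis of tape and the y axis of board, either way round below 0.12 rad and contact force between the fingers and tape below 0.2 N and linear speed of tape below 0.02 m/s), for 0.2 s.
3. the lock button is down (value of joint lock above 0.0038 m), for 0.1 s.
At the end, for the whole second after the job is handed in: The tape is let go, at rest on the saddle floor (sole 12.5-16.5 mm up, within 10 mm of the centre line, upright to 0.07, square to 0.12 rad), hook over the plate edge (-4/+3 mm, under 10.5 mm above the plate top), blade out over 7 mm, lock button down over 3.8 mm (all of step 2 and value of joint lock above 0.0038 m); the robot touches nothing.
It fails at once if the tape is pressed or pulled against the board with more than 40 N (contact force between tape and board above 40 N).
It fails at once if a bystander is moved more than 30 mm (distance of any of mandrel, bench_block, file, hammer, jar, ingot, ring_blank from where it was at the start of the episode above 0.03 m).
It also fails if it takes over 72 s, if anything falls off the work surface, if the arm or the gripper's body presses on something with over 40 N, if the wrist force passes 120 N, or if a joint passes its speed limit or range.

## Working session

There is one attempt and no reset: what is moved stays moved. The work goes in short steps, Python scripts to look and compute and a shell command to move; the robot and the scene stay as the last step left them, time stands still between calls to the robot, and variables do not carry over. Pictures are saved under pics/ and viewed, at most 10 in all, crops included, and the job is handed in when it is done.

```bash
mkdir -p pics; ls
python3 - <<'E'
from plant import r
import cv2,numpy as np
print(r.get_state(), r.grip_point_offset)
ims=[]
for c in("top","scene"):
    im=r.snapshot(c); cv2.imwrite(f"pics/{c}0.png",cv2.resize(im[:,:,::-1],(800,600),interpolation=cv2.INTER_CUBIC))
    i=r.camera_info(c); print(c,i["mtx"].tolist(),(-i["R"].T@i["t"]).round(3),i["R"].round(3).tolist())
    for q in("tape","board","hook","lock_top"):
        for d in r.search_frame(c,q): print(c,q,np.round(d["bbox"]),round(d["p"],2))
E
```

```text
pics
{'clock': 0.0, 'q': array([-1.28916872,  0.68995877, -0.19454941,  1.56630161,  0.15729724,
        0.90247329, -0.21511614]), 'qd': array([ 0.00037997,  0.00022417,  0.00086514, -0.00028269, -0.00172659,
        0.0007235 , -0.00091315]), 'joint_torque': array([-1.03846944e-04, -5.27562475e+01, -1.26677748e+00, -1.53435749e+01,
       -5.25821478e-02,  6.32885683e-03,  1.73743510e-04]), 'tool_pos': array([0.15319004, 0.60531503, 0.23793795]), 'eef_rot': array([ 1.23552899e-01,  9.92337602e-01, -8.72121137e-04, -5.83164897e-05]), 'contact_force': array([ 0.48812633, -0.94341426, -0.48307663]), 'moment': array([-0.02438168, -0.00970816, -0.00051241]), 'finger_force': 0.0, 'opening': 1.0013769453310706} 0.0187
top [[405.5602281287517, 0.0, 254.52105777377758], [0.0, 405.5602281287517, 194.9440223203389], [0.0, 0.0, 1.0]] [0.271 0.023 1.069] [[-0.028, -1.0, 0.0], [-0.978, 0.027, -0.209], [0.209, -0.006, -0.978]]
top tape [326. 145. 363. 174.] 0.92
top tape [361. 189. 377. 221.] 0.8
top board [ 99. 284. 182. 352.] 0.72
top board [183. 152. 258. 198.] 0.58
top hook [368. 212. 375. 220.] 0.65
top hook [352. 162. 361. 171.] 0.56
scene [[423.2034693092714, 0.0, 262.86287476399286], [0.0, 423.2034693092714, 195.20145809346474], [0.0, 0.0, 1.0]] [1.346 0.067 0.755] [[-0.066, 0.998, -0.006], [0.617, 0.036, -0.786], [-0.784, -0.056, -0.618]]
scene tape [156. 221. 186. 251.] 0.9
scene tape [153. 190. 170. 220.] 0.72
scene tape [192. 280. 313. 297.] 0.66
scene board [335. 144. 402. 179.] 0.81
scene hook [190. 282. 314. 298.] 0.48
scene lock_top [257. 220. 348. 256.] 0.61
```

View pics/top0.png

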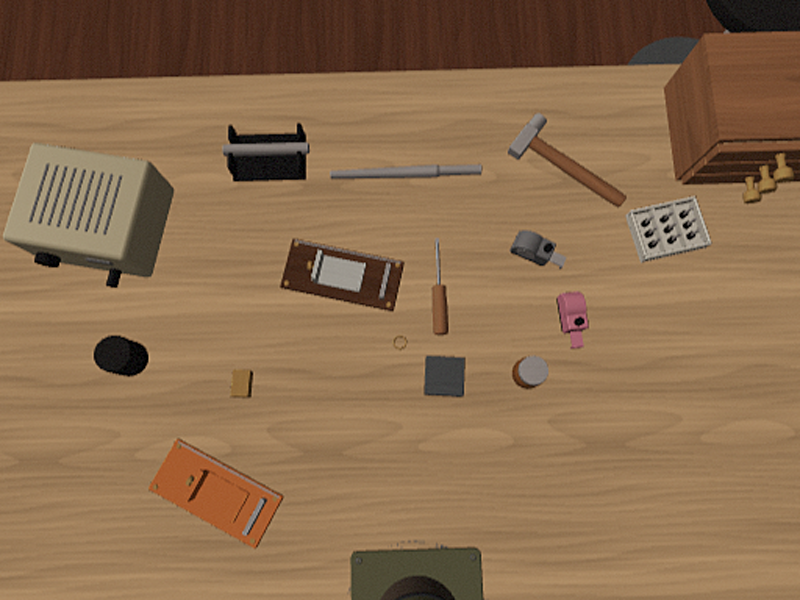

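View pics/scene0.png

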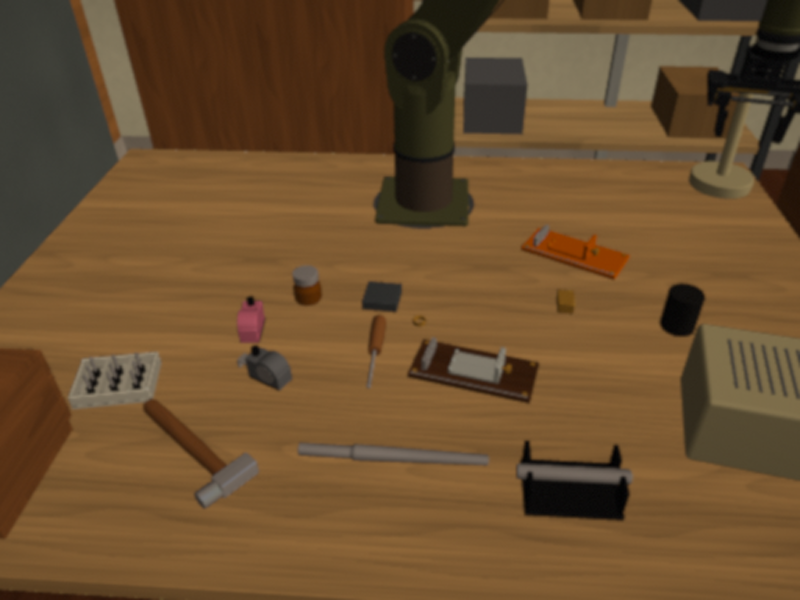

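The top view shows the grey tape at about (535,248), with its hook to the lower right at (562,264). The wooden board is at about (342,275), with its steel plate at the right end (386,280). The pink tape and the orange board are the look-alikes. Next I'll turn these pixels into rough positions.

```bash
cat > h.py <<'E'
from plant import r
import cv2,numpy as np
from scipy.spatial.transform import Rotation as Ro
from scipy.optimize import least_squares
def ray(c,px,z,info=None):
    i=info or r.camera_info(c); K=np.array(i["mtx"]);R=np.array(i["R"]);t=np.array(i["t"])
    o=-R.T@t; d=R.T@np.linalg.solve(K,[px[0],px[1],1]); return o+d*(z-o[2])/d[2]
def proj(i,X):
    p=(np.asarray(X)@np.array(i["R"]).T+i["t"])@np.array(i["mtx"]).T; return p[:,:2]/p[:,2:]
def loc2w(x,y,yaw,P):
    c,s=np.cos(yaw),np.sin(yaw);P=np.asarray(P,float); return np.c_[x+c*P[:,0]-s*P[:,1],y+s*P[:,0]+c*P[:,1],P[:,2]]
def fit(i,P,px,x0):
    f=lambda v:(proj(i,loc2w(*v,P))-px).ravel()
    s=least_squares(f,x0); return s.x,f(s.x).reshape(-1,2).round(1)
def tool():
    s=r.get_state(); R=Ro.from_quat(s["eef_rot"]).as_matrix(); return s["clock"],s["tool_pos"].round(4),R.round(4)
E
python3 - <<'E'
from h import *
i=r.camera_info("top"); s=1.5625
# board corners: plate end at image right (-y board)
px=np.array([(292,239),(404,262),(390,310),(281,284)])/s
w=[ray("top",p,.01) for p in px]; print(np.round(w,3))
P=[(.045,.1,.01),(.045,-.1,.01),(-.045,-.1,.01),(-.045,.1,.01)]
print("board",fit(i,P,px,[.5,.15,-.2]))
# tape: lock top, hook
print("lock",ray("top",np.array((549,246))/s,.057),"hook",ray("top",np.array((564,264))/s,.02),"crown",ray("top",np.array((532,244))/s,.045))
for n,p in dict(file=(440,305),jar=(531,370),mandrel=(407,171),hammer=(535,135),pink=(572,310),tray=(640,230),holder=(265,155),filetip=(437,245)).items(): print(n,ray("top",np.array(p)/s,.01).round(3))
print(tool()); wi=r.camera_info("wrist"); print(wi["mtx"].round(1).tolist(),"cam",(-wi["R"].T@wi["t"]).round(3),"axis",wi["R"].round(3).tolist())
E
```

```text
[[0.619 0.198 0.01 ]
 [0.572 0.004 0.01 ]
 [0.488 0.03  0.01 ]
 [0.539 0.216 0.01 ]]
board (array([ 0.55472858,  0.11196012, -0.25469279]), array([[ 0.2, -1.5],
       [-0.1, -0.3],
       [ 1.3,  0.7],
       [-1.4,  0.9]]))
lock [ 0.57980323 -0.2378235   0.057     ] hook [ 0.55822234 -0.27060385  0.02      ] crown [ 0.58777551 -0.21252867  0.045     ]
file [ 0.494 -0.056  0.01 ]
jar [ 0.379 -0.203  0.01 ]
mandrel [ 0.741 -0.007  0.01 ]
hammer [ 0.804 -0.241  0.01 ]
pink [ 0.479 -0.28   0.01 ]
tray [ 0.619 -0.412  0.01 ]
holder [0.779 0.248 0.01 ]
filetip [ 0.601 -0.055  0.01 ]
(0.5, array([0.1533, 0.6059, 0.2387]), array([[-0.9695,  0.2453, -0.    ],
       [ 0.2453,  0.9695,  0.    ],
       [ 0.    ,  0.    , -1.    ]]))
[[270.9, 0.0, 257.4], [0.0, 270.9, 188.6], [0.0, 0.0, 1.0]] cam [0.08  0.624 0.385] axis [[0.244, 0.97, -0.0], [0.928, -0.234, 0.29], [0.281, -0.071, -0.957]]
```

```bash
python3 -m jog '[{"wz":-0.05,"dx":0.1,"dy":-0.12,"hand":0},{"wz":-0.05,"dx":0.1,"dy":-0.12,"hand":0},{"wz":-0.05,"dx":0.1,"dy":-0.12,"hand":0},{"wz":-0.05,"dx":0.1,"dy":-0.12,"hand":0},{"wz":-0.05,"dx":0.1,"dy":-0.12,"hand":0}]'
python3 -m jog '[{"wz":-0.05,"dx":0.1,"dy":-0.12,"hand":0},{"wz":-0.05,"dx":0.1,"dy":-0.12,"hand":0},{"wz":-0.05,"dx":0.1,"dy":-0.12,"hand":0},{"wz":-0.05,"dx":0.1,"dy":-0.12,"hand":0},{"wz":-0.05,"dx":0.1,"dy":-0.12,"hand":0}]'
python3 -m jog '[{"wz":-0.05,"dx":0.1,"dy":-0.12,"hand":0},{"wz":-0.05,"dx":0.1,"dy":-0.12,"hand":0},{"wz":-0.05,"dx":0.1,"dy":-0.12,"hand":0},{"wz":-0.05,"dx":0.1,"dy":-0.12,"hand":0},{"wz":-0.05,"dx":0.1,"dy":-0.12,"hand":0}]'
python3 -m jog '[{"wz":-0.04,"dx":0.1,"dy":-0.12,"hand":0},{"hand":0},{"hand":0}]'
python3 - <<'E'
from h import *
import pickle
print(tool()); i=r.camera_info("wrist"); im=r.snapshot("wrist"); pickle.dump((i,im),open("w1.pkl","wb"))
cv2.imwrite("pics/w1.png",cv2.resize(im[:,:,::-1],(800,600),interpolation=cv2.INTER_CUBIC))
for d in r.masks_of("wrist","board"): print(d["bbox"],d["p"])
E
```

```text
(0.5, array([0.1533, 0.6059, 0.2387]), array([[-0.9695,  0.2453, -0.    ],
       [ 0.2453,  0.9695,  0.    ],
       [ 0.    ,  0.    , -1.    ]]))
[17.4, 192.1, 151.9, 265.5] 0.97invalid input
invalid input
invalid input
invalid input
```

View pics/w1.png

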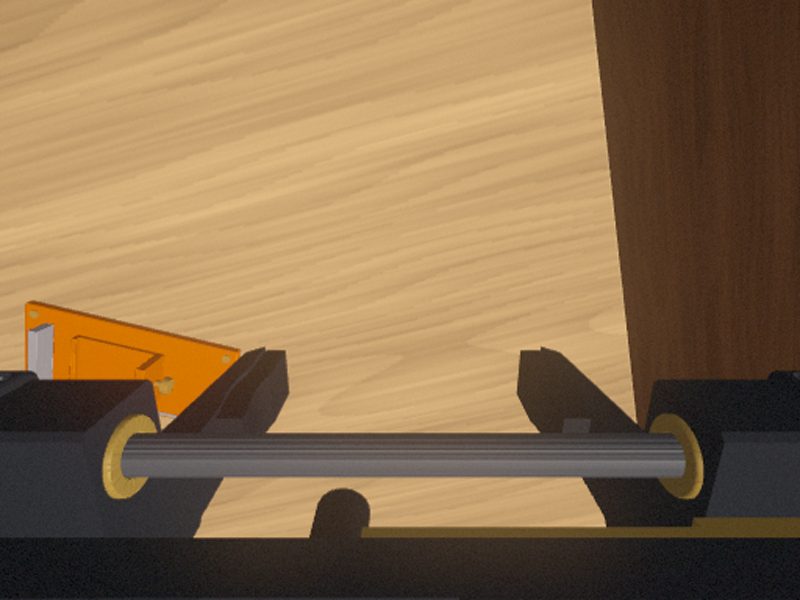

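The fields must all be given in each row, so the move was refused. The wrist picture shows only the orange board, at lower left.

```bash
python3 -m jog '[{"wx":0,"wy":0,"dz":0,"wz":-0.046,"dx":0.09,"dy":-0.134,"hand":0},{"wx":0,"wy":0,"dz":0,"wz":-0.046,"dx":0.09,"dy":-0.134,"hand":0},{"wx":0,"wy":0,"dz":0,"wz":-0.046,"dx":0.09,"dy":-0.134,"hand":0},{"wx":0,"wy":0,"dz":0,"wz":-0.046,"dx":0.09,"dy":-0.134,"hand":0},{"wx":0,"wy":0,"dz":0,"wz":-0.046,"dx":0.09,"dy":-0.134,"hand":0}]' && 
python3 -m jog '[{"wx":0,"wy":0,"dz":0,"wz":-0.046,"dx":0.09,"dy":-0.134,"hand":0},{"wx":0,"wy":0,"dz":0,"wz":-0.046,"dx":0.09,"dy":-0.134,"hand":0},{"wx":0,"wy":0,"dz":0,"wz":-0.046,"dx":0.09,"dy":-0.134,"hand":0},{"wx":0,"wy":0,"dz":0,"wz":-0.046,"dx":0.09,"dy":-0.134,"hand":0},{"wx":0,"wy":0,"dz":0,"wz":-0.046,"dx":0.09,"dy":-0.134,"hand":0}]' &&
python3 -m jog '[{"wx":0,"wy":0,"dz":0,"wz":-0.046,"dx":0.09,"dy":-0.134,"hand":0},{"wx":0,"wy":0,"dz":0,"wz":-0.046,"dx":0.09,"dy":-0.134,"hand":0},{"wx":0,"wy":0,"dz":0,"wz":-0.046,"dx":0.09,"dy":-0.134,"hand":0},{"wx":0,"wy":0,"dz":0,"wz":-0.046,"dx":0.09,"dy":-0.134,"hand":0},{"wx":0,"wy":0,"dz":0,"wz":-0.046,"dx":0.09,"dy":-0.134,"hand":0}]' &&
python3 -m jog '[{"wx":0,"wy":0,"dz":0,"wz":-0.046,"dx":0.09,"dy":-0.134,"hand":0},{"wx":0,"wy":0,"dz":0,"wz":-0.046,"dx":0.09,"dy":-0.134,"hand":0},{"wx":0,"wy":0,"dz":0,"wz":0,"dx":0,"dy":0,"hand":0},{"wx":0,"wy":0,"dz":0,"wz":0,"dx":0,"dy":0,"hand":0}]'
cat > look.py <<'E'
from h import *
import pickle,sys
def look(n):
    print(tool()); i=r.camera_info("wrist"); im=r.snapshot("wrist"); pickle.dump((i,im),open(n+".pkl","wb"))
    cv2.imwrite(f"pics/{n}.png",cv2.resize(im[:,:,::-1],(800,600),interpolation=cv2.INTER_CUBIC)); return i
if __name__=="__main__":
    look(sys.argv[1])
    for q in sys.argv[2:]:
        for d in r.search_frame("wrist",q): print(q,np.round(d["bbox"]),round(d["p"],2))
E
python3 look.py w2 board
```

```text
clock: 1.02
tool_pos: [0.2666, 0.4369, 0.239]
eef_rot: [0.349, 0.937, 0.0, 0.0]
contact_force: [0.2, 1.3, -0.0]
opening: 0.999
finger_force: 0.0
clock: 1.43
tool_pos: [0.3792, 0.2694, 0.2391]
eef_rot: [0.553, 0.833, 0.0, 0.0]
contact_force: [1.1, 0.7, 0.2]
opening: 1.001
finger_force: 0.0
clock: 1.85
tool_pos: [0.4917, 0.1017, 0.239]
eef_rot: [0.728, 0.685, 0.0, 0.0]
contact_force: [0.3, 1.4, -0.1]
opening: 0.998
finger_force: 0.0
clock: 2.18
tool_pos: [0.5369, 0.0337, 0.2388]
eef_rot: [0.788, 0.615, 0.0, 0.001]
contact_force: [-0.4, -0.0, 0.1]
opening: 1.001
finger_force: 0.0
(2.1833, array([0.5369, 0.0337, 0.2388]), array([[ 2.434e-01,  9.699e-01,  1.200e-03],
       [ 9.699e-01, -2.434e-01, -1.200e-03],
       [-9.000e-04,  1.500e-03, -1.000e+00]]))
board [220.  15. 294. 177.] 0.56
```

View pics/w2.png

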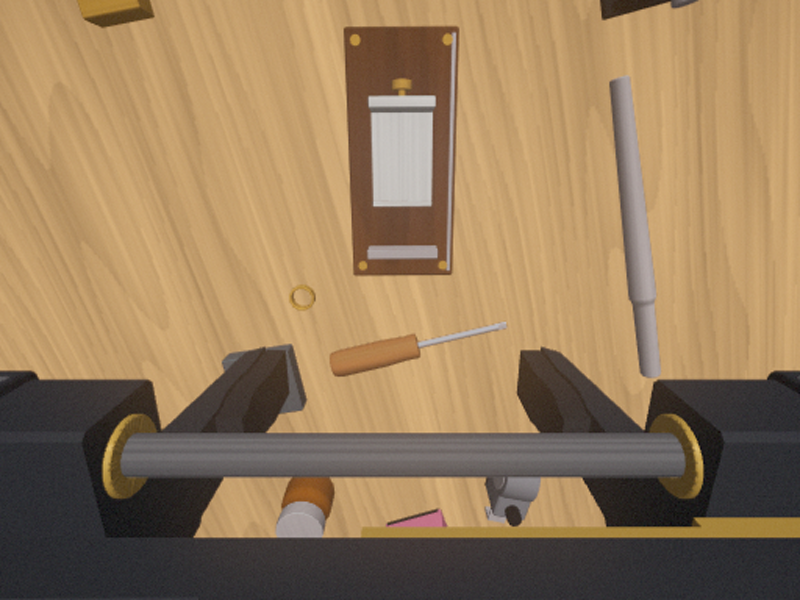

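The wrist view is sharp. The wooden board has corners at (345,27), (458,26), (452,274) and (354,275). The plate is at rows 246-258, the stop's top at 96-107, and the lip end of the saddle at row ~206. I'll fit the board pose and enlarge the saddle.

Run:
```python
from h import *
import pickle
i,im=pickle.load(open("w2.pkl","rb")); s=1.5625
px=(np.array([(345,27),(458,26),(452,274),(354,275),(368,258),(437,258)])+.5)/s-.5
P=[(-.045,.1,.01),(.045,.1,.01),(.045,-.1,.01),(-.045,-.1,.01),(-.03,-.08,.0305),(.03,-.08,.0305)]
v,e=fit(i,P,px,[.555,.112,-.25]); print(v,e.tolist())
v4,e4=fit(i,P[:4],px[:4],[.555,.112,-.25]); print(v4,e4.tolist())
# predicted rows in crop for lip/stop positions
x0,y0,k=230,50,4
c=cv2.resize(im[y0:y0+125,x0:x0+55,::-1],None,fx=6,fy=4.6,interpolation=cv2.INTER_CUBIC); cv2.imwrite("pics/c2.png",c)
g=im[:,250:262].mean(axis=(1,2)); print([(k,int(g[k])) for k in range(50,80)]);print([(k,int(g[k])) for k in range(118,170)])
for L in (-.04,-.03,-.02,-.01):
    q=proj(i,loc2w(*v,[(0,L-.004,.019),(0,L,.019),(0,L,.014),(0,L+.07,.014),(0,L+.07,.044),(0,-.08,.0305),(0,-.072,.0305)])); print(L,q[:,1].round(1),q[0,0])
```

```text
[ 0.55593767  0.11042373 -0.23912854] [[-1.1, -0.9], [0.9, -0.7], [0.1, 0.8], [-0.3, 0.5], [-0.3, 0.6], [0.6, 0.3]]
[ 0.55598925  0.11015102 -0.23812398] [[-1.0, -0.6], [1.0, -0.5], [0.2, 1.0], [-0.1, 0.7]]
[(50, 95), (51, 118), (52, 120), (53, 119), (54, 120), (55, 119), (56, 102), (57, 86), (58, 92), (59, 94), (60, 94), (61, 165), (62, 196), (63, 197), (64, 194), (65, 194), (66, 191), (67, 191), (68, 132), (69, 100), (70, 97), (71, 100), (72, 184), (73, 192), (74, 192), (75, 192), (76, 192), (77, 192), (78, 192), (79, 193)]
[(118, 192), (119, 192), (120, 192), (121, 192), (122, 192), (123, 192), (124, 192), (125, 192), (126, 192), (127, 191), (128, 187), (129, 188), (130, 189), (131, 185), (132, 102), (133, 79), (134, 79), (135, 79), (136, 79), (137, 79), (138, 78), (139, 79), (140, 78), (141, 79), (142, 78), (143, 77), (144, 77), (145, 77), (146, 77), (147, 77), (148, 77), (149, 78), (150, 77), (151, 76), (152, 77), (153, 77), (154, 76), (155, 77), (156, 77), (157, 139), (158, 158), (159, 155), (160, 163), (161, 163), (162, 163), (163, 162), (164, 163), (165, 120), (166, 82), (167, 77), (168, 77), (169, 78)]
-0.04 [137.1 134.1 133.7  77.8  75.2 165.4 159.5] 257.4134707585454
-0.03 [129.5 126.4 126.1  69.3  65.9 165.4 159.5] 257.3702165848922
-0.02 [121.7 118.6 118.4  60.6  56.4 165.4 159.5] 257.3262545183113
-0.01 [113.8 110.6 110.5  51.8  46.7 165.4 159.5] 257.2815670374829
```

View pics/c2.png

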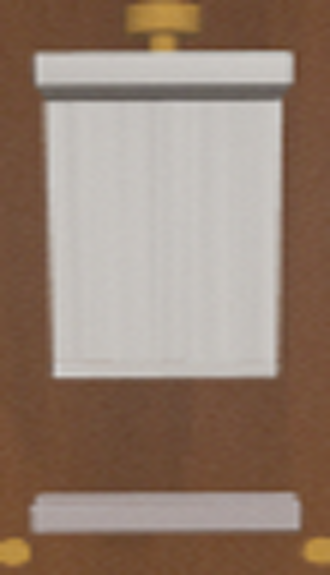

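The lip's inner face is at about board y = -0.0325, from the lip, the stop base and the stop top, which all agree. The board pose is about (0.556, 0.1104, yaw -0.239). Next I'll look at the tape.

```bash
python3 -m jog '[{"wx":0,"wy":0,"dz":-0.02,"wz":-0.015,"dx":0.012,"dy":-0.154,"hand":0},{"wx":0,"wy":0,"dz":-0.02,"wz":-0.015,"dx":0.012,"dy":-0.154,"hand":0},{"wx":0,"wy":0,"dz":-0.02,"wz":-0.015,"dx":0.012,"dy":-0.154,"hand":0},{"wx":0,"wy":0,"dz":-0.02,"wz":-0.015,"dx":0.012,"dy":-0.154,"hand":0},{"wx":0,"wy":0,"dz":-0.02,"wz":-0.015,"dx":0.012,"dy":-0.154,"hand":0}]' >/dev/null && 
python3 -m jog '[{"wx":0,"wy":0,"dz":-0.02,"wz":-0.015,"dx":0.012,"dy":-0.154,"hand":0},{"wx":0,"wy":0,"dz":-0.02,"wz":-0.015,"dx":0.012,"dy":-0.154,"hand":0},{"wx":0,"wy":0,"dz":-0.02,"wz":-0.015,"dx":0.012,"dy":-0.154,"hand":0},{"wx":0,"wy":0,"dz":0,"wz":0,"dx":0,"dy":0,"hand":0},{"wx":0,"wy":0,"dz":0,"wz":0,"dx":0,"dy":0,"hand":0}]'
python3 look.py w3 tape hook lock_top
```

```text
clock: 3.12
tool_pos: [0.5592, -0.2724, 0.1983]
eef_rot: [0.856, 0.518, -0.0, -0.0]
contact_force: [0.4, 0.5, 1.5]
opening: 0.998
finger_force: 0.0
(3.1167, array([ 0.5592, -0.2724,  0.1983]), array([[ 4.641e-01,  8.858e-01, -8.000e-04],
       [ 8.858e-01, -4.641e-01, -1.000e-04],
       [-5.000e-04, -7.000e-04, -1.000e+00]]))
tape [243.  84. 277. 170.] 0.85
tape [161. 175. 229. 233.] 0.73
hook [165. 214. 174. 220.] 0.62
lock_top [257. 130. 265. 148.] 0.59
lock_top [177. 215. 188. 226.] 0.59
```

View pics/w3.png

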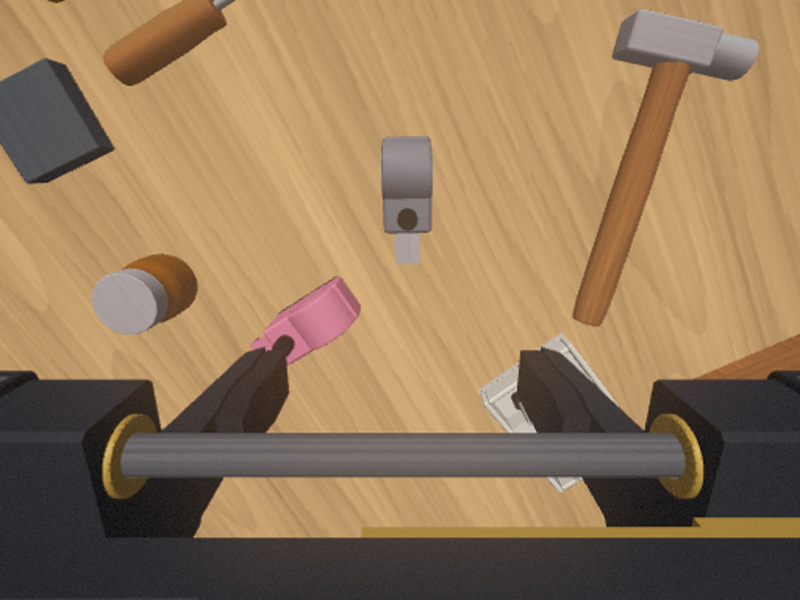

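The grey tape sits almost square to the tool: case back at row 137, button at (407,219), hook end at (396–420,263).

Run:
```python
from h import *
import pickle
i,im=pickle.load(open("w3.pkl","rb")); s=1.5625
px=(np.array([(407,219),(396,263),(420.5,263),(407,137)])+.5)/s-.5
P=np.array([(0,-.022,.057),(-.0095,-.06,.0205),(.0095,-.06,.0205),(0,.033,.03)])
w=np.array([1,1,1,1,1,1,1,0])
f=lambda v:(proj(i,loc2w(*v,P))-px).ravel()*w
v=least_squares(f,[.59,-.21,-.48]).x; print(v,(proj(i,loc2w(*v,P))-px).round(1).tolist())
t,p,R=tool(); y=np.arctan2(R[1,1],R[0,1]); g=loc2w(*v,[(0,.004,0)])[0]
print("toolyaw",y,"wz units",(v[2]-y)/2,"shift to grasp",(g-p),(g-p)/.25)
```

```text
[ 0.59095947 -0.21867231 -0.46722198] [[0.6, 0.2], [-0.2, -0.0], [-0.3, -0.2], [-0.2, -1.3]]
toolyaw -0.47666234956873144 wz units 0.004720183248646065 shift to grasp [ 0.0322611   0.05329898 -0.1989    ] [ 0.1290444   0.21319593 -0.7956    ]
```

```bash
python3 -m jog '[{"wx":0,"wy":0,"dz":-0.08,"wz":0.004,"dx":0.065,"dy":0.107,"hand":0},{"wx":0,"wy":0,"dz":-0.1,"wz":0,"dx":0.064,"dy":0.106,"hand":0},{"wx":0,"wy":0,"dz":-0.13,"wz":0,"dx":0,"dy":0,"hand":0},{"wx":0,"wy":0,"dz":-0.13,"wz":0,"dx":0,"dy":0,"hand":0},{"wx":0,"wy":0,"dz":-0.13,"wz":0,"dx":0,"dy":0,"hand":0}]' && 
python3 -m jog '[{"wx":0,"wy":0,"dz":-0.1,"wz":0,"dx":0,"dy":0,"hand":0},{"wx":0,"wy":0,"dz":-0.07,"wz":0,"dx":0,"dy":0,"hand":0},{"wx":0,"wy":0,"dz":0,"wz":0,"dx":0,"dy":0,"hand":0},{"wx":0,"wy":0,"dz":0,"wz":0,"dx":0,"dy":0,"hand":0.5},{"wx":0,"wy":0,"dz":0,"wz":0,"dx":0,"dy":0,"hand":0.8}]' 25 &&
python3 -m jog '[{"wx":0,"wy":0,"dz":0,"wz":0,"dx":0,"dy":0,"hand":1},{"wx":0,"wy":0,"dz":0,"wz":0,"dx":0,"dy":0,"hand":1},{"wx":0,"wy":0,"dz":0,"wz":0,"dx":0,"dy":0,"hand":1},{"wx":0,"wy":0,"dz":0,"wz":0,"dx":0,"dy":0,"hand":1},{"wx":0,"wy":0,"dz":0,"wz":0,"dx":0,"dy":0,"hand":1}]' 25
python3 -c "
from h import *
t,p,R=tool();print(p,np.arctan2(R[1,1],R[0,1]),R[:,2])"
```

```text
clock: 3.73
tool_pos: [0.5932, -0.2149, 0.0555]
eef_rot: [0.852, 0.524, 0.001, -0.0]
contact_force: [-0.2, -1.0, 0.3]
opening: 1.002
finger_force: 0.0
clock: 4.15
tool_pos: [0.5932, -0.2176, 0.0151]
eef_rot: [0.853, 0.522, 0.001, 0.001]
contact_force: [0.2, -0.3, -0.2]
opening: 0.873
finger_force: 0.0
clock: 4.57
tool_pos: [0.5922, -0.2184, 0.0142]
eef_rot: [0.853, 0.522, 0.0, 0.0]
contact_force: [-0.4, 0.4, -0.7]
opening: 0.497
finger_force: 0.0
[ 0.5922 -0.2184  0.0142] -0.4730391039002402 [ 7.e-04 -2.e-04 -1.e+00]
```

```bash
python3 -m jog '[{"wx":0,"wy":0,"dz":0,"wz":0,"dx":0,"dy":0,"hand":1},{"wx":0,"wy":0,"dz":0,"wz":0,"dx":0,"dy":0,"hand":1},{"wx":0,"wy":0,"dz":0,"wz":0,"dx":0,"dy":0,"hand":1},{"wx":0,"wy":0,"dz":0,"wz":0,"dx":0,"dy":0,"hand":1},{"wx":0,"wy":0,"dz":0,"wz":0,"dx":0,"dy":0,"hand":1}]' 25
python3 -c "
from h import *
t,p,R=tool();print(p,np.arctan2(R[1,1],R[0,1]),R[:,2])"
```

```text
clock: 4.98
tool_pos: [0.5914, -0.2179, 0.0138]
eef_rot: [0.853, 0.522, -0.0, -0.001]
contact_force: [-2.3, 2.0, 4.4]
opening: 0.385
finger_force: 25.0
[ 0.5914 -0.2179  0.0138] -0.4729500822838428 [-1.3e-03  7.0e-04 -1.0e+00]
```

```bash
python3 -m jog '[{"wx":0,"wy":0,"dz":0.12,"wz":0,"dx":0,"dy":0,"hand":1},{"wx":0,"wy":0,"dz":0.14,"wz":0,"dx":0,"dy":0,"hand":1},{"wx":0,"wy":0,"dz":0.06,"wz":0.014,"dx":-0.02,"dy":0.13,"hand":1},{"wx":0,"wy":0,"dz":0,"wz":0.015,"dx":-0.02,"dy":0.15,"hand":1},{"wx":0,"wy":0,"dz":0,"wz":0.015,"dx":-0.021,"dy":0.15,"hand":1}]' 25 && 
python3 -m jog '[{"wx":0,"wy":0,"dz":0,"wz":0.015,"dx":-0.021,"dy":0.15,"hand":1},{"wx":0,"wy":0,"dz":0,"wz":0.015,"dx":-0.021,"dy":0.15,"hand":1},{"wx":0,"wy":0,"dz":0,"wz":0.015,"dx":-0.021,"dy":0.15,"hand":1},{"wx":0,"wy":0,"dz":0,"wz":0.015,"dx":-0.02,"dy":0.15,"hand":1},{"wx":0,"wy":0,"dz":0,"wz":0.013,"dx":-0.026,"dy":0.14,"hand":1}]' 25 &&
python3 -m jog '[{"wx":0,"wy":0,"dz":0,"wz":0,"dx":0,"dy":0.026,"hand":1},{"wx":0,"wy":0,"dz":0,"wz":0,"dx":0,"dy":0,"hand":1},{"wx":0,"wy":0,"dz":0,"wz":0,"dx":0,"dy":0,"hand":1}]' 25
cat > bd.py <<'E'
from h import *
B=np.array([.5559,.1104]); yaw=-.2391; c,s=np.cos(yaw),np.sin(yaw); M=np.array([[c,s],[-s,c]])
def bd():
    t,p,R=tool(); y=np.arctan2(R[1,1],R[0,1]); q=M@(p[:2]-B)
    f=r.get_state()["contact_force"]; fb=M@f[:2]
    print("t",t,"board TCP mm",(q*1e3).round(1),"sole z",round((p[2]-.0138)*1e3,1),"yaw err",round(y-yaw,4),"tilt",R[:2,2],"F board",fb.round(1),f[2].round(1)); return q,p
if __name__=="__main__": bd()
E
python3 bd.py; python3 look.py w4 hook
python3 - <<'E'
from h import *
im=r.snapshot("scene"); 
i=r.camera_info("scene"); c=proj(i,[[.55,.08,.08]])[0].astype(int); print(c)
cv2.imwrite("pics/s4.png",cv2.resize(im[c[1]-50:c[1]+50,c[0]-65:c[0]+65,::-1],None,fx=6,fy=6,interpolation=cv2.INTER_CUBIC))
E
```

```text
clock: 5.4
tool_pos: [0.5777, -0.1111, 0.0945]
eef_rot: [0.83, 0.558, 0.001, 0.002]
contact_force: [0.6, 1.1, -4.7]
opening: 0.383
finger_force: 25.0
clock: 5.82
tool_pos: [0.5495, 0.0766, 0.093]
eef_rot: [0.786, 0.619, 0.0, 0.0]
contact_force: [-0.6, 0.7, -4.8]
opening: 0.384
finger_force: 25.0
clock: 6.07
tool_pos: [0.5497, 0.0808, 0.0932]
eef_rot: [0.786, 0.618, -0.0, 0.0]
contact_force: [0.3, -0.2, -6.3]
opening: 0.381
finger_force: 25.0
t 6.0667 board TCP mm [  1.  -30.2] sole z 79.4 yaw err 0.0013 tilt [ 0.0003 -0.0007] F board [ 0.3 -0.1] -6.3
(6.0667, array([0.5497, 0.0808, 0.0932]), array([[ 2.356e-01,  9.718e-01,  3.000e-04],
       [ 9.718e-01, -2.356e-01, -7.000e-04],
       [-6.000e-04,  5.000e-04, -1.000e+00]]))
[291 211]
```

View pics/s4.png

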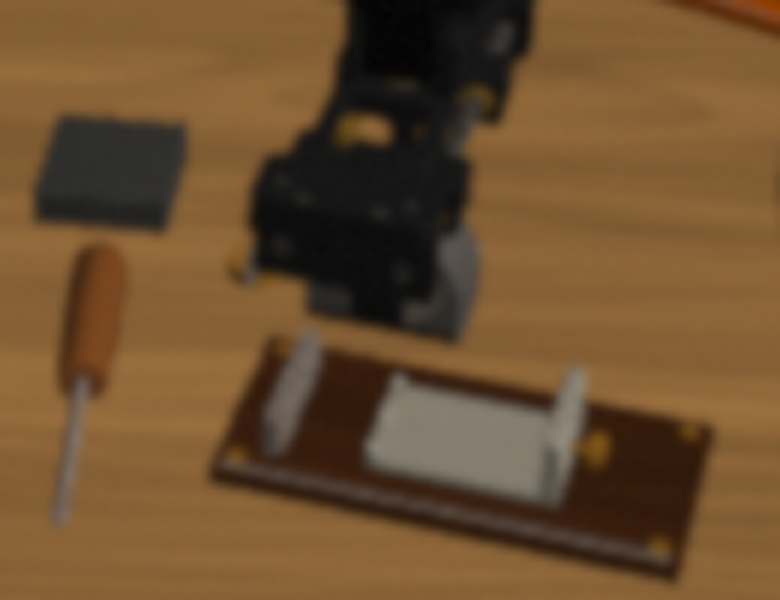

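The tape is held level above the board. By calculation the hook is about 8 mm outside the plate and the case front 8 mm inside it, so I'll lower to a sole height of about 22 mm.

```bash
python3 -m jog '[{"wx":0,"wy":0,"dz":-0.06,"wz":0,"dx":-0.004,"dy":0.001,"hand":1},{"wx":0,"wy":0,"dz":-0.06,"wz":0,"dx":0,"dy":0,"hand":1},{"wx":0,"wy":0,"dz":-0.05,"wz":0,"dx":0,"dy":0,"hand":1},{"wx":0,"wy":0,"dz":-0.04,"wz":0,"dx":0,"dy":0,"hand":1},{"wx":0,"wy":0,"dz":-0.018,"wz":0,"dx":0,"dy":0,"hand":1}]' 25 && 
python3 -m jog '[{"wx":0,"wy":0,"dz":0,"wz":0,"dx":0,"dy":0,"hand":1},{"wx":0,"wy":0,"dz":0,"wz":0,"dx":0,"dy":0,"hand":1}]' 25 >/dev/null
python3 bd.py
python3 - <<'E'
from h import *
im=r.snapshot("scene"); i=r.camera_info("scene"); c=proj(i,[[.55,.08,.03]])[0].astype(int); print(c)
cv2.imwrite("pics/s5.png",cv2.resize(im[c[1]-50:c[1]+50,c[0]-65:c[0]+65,::-1],None,fx=6,fy=6,interpolation=cv2.INTER_CUBIC))
E
```

```text
clock: 6.63
tool_pos: [0.548, 0.0799, 0.0352]
eef_rot: [0.787, 0.617, -0.001, -0.0]
contact_force: [-0.7, 0.0, -5.1]
opening: 0.383
finger_force: 25.0
t 6.8 board TCP mm [  0.1 -30.7] sole z 22.9 yaw err -0.0004 tilt [ 0.0002 -0.0001] F board [-0.3 -0.5] -4.7
[290 226]
```

View pics/s5.png

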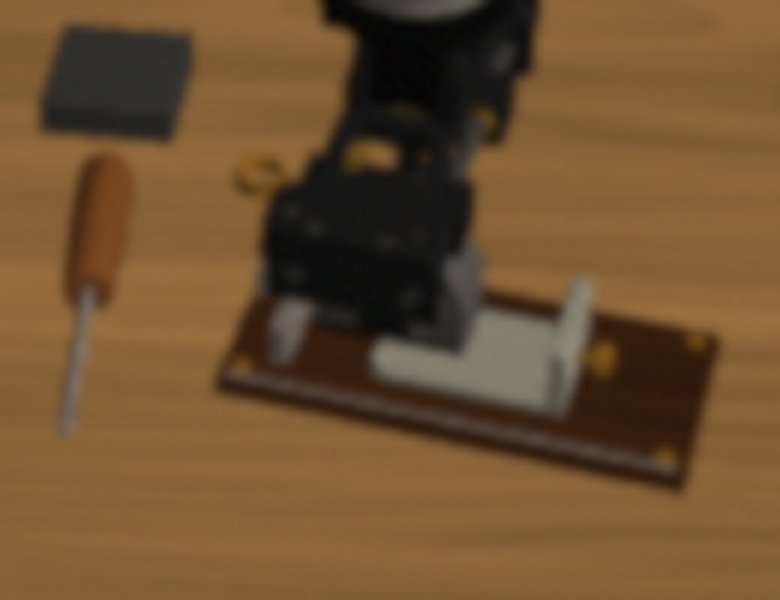

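No contact so far. Backing away along the board's +y.

```bash
python3 -m jog '[{"wx":0,"wy":0,"dz":0,"wz":0,"dx":0.005,"dy":0.02,"hand":1},{"wx":0,"wy":0,"dz":0,"wz":0,"dx":0.005,"dy":0.02,"hand":1},{"wx":0,"wy":0,"dz":0,"wz":0,"dx":0.005,"dy":0.02,"hand":1},{"wx":0,"wy":0,"dz":0,"wz":0,"dx":0,"dy":0,"hand":1},{"wx":0,"wy":0,"dz":0,"wz":0,"dx":0,"dy":0,"hand":1}]' 25 >/dev/null; python3 bd.py
python3 -m jog '[{"wx":0,"wy":0,"dz":0,"wz":0,"dx":0.004,"dy":0.016,"hand":1},{"wx":0,"wy":0,"dz":0,"wz":0,"dx":0.004,"dy":0.016,"hand":1},{"wx":0,"wy":0,"dz":0,"wz":0,"dx":0,"dy":0,"hand":1},{"wx":0,"wy":0,"dz":0,"wz":0,"dx":0,"dy":0,"hand":1},{"wx":0,"wy":0,"dz":0,"wz":0,"dx":0,"dy":0,"hand":1}]' 25 >/dev/null; python3 bd.py
```

```text
t 7.2667 board TCP mm [  0.  -14.5] sole z 23.2 yaw err 0.001 tilt [ 0.0008 -0.0003] F board [ 0.  -1.1] -4.1
t 7.6833 board TCP mm [ 0.  -6.8] sole z 22.9 yaw err 0.0001 tilt [ 0.     -0.0002] F board [ 0.3 -2. ] -4.8
```

```bash
python3 -m jog '[{"wx":0,"wy":0,"dz":0,"wz":0,"dx":0.004,"dy":0.018,"hand":1},{"wx":0,"wy":0,"dz":0,"wz":0,"dx":0.004,"dy":0.018,"hand":1},{"wx":0,"wy":0,"dz":0,"wz":0,"dx":0,"dy":0,"hand":1},{"wx":0,"wy":0,"dz":0,"wz":0,"dx":0,"dy":0,"hand":1},{"wx":0,"wy":0,"dz":0,"wz":0,"dx":0,"dy":0,"hand":1}]' 25 >/dev/null; python3 bd.py
python3 -m jog '[{"wx":0,"wy":0,"dz":0,"wz":0,"dx":0.001,"dy":0.005,"hand":1},{"wx":0,"wy":0,"dz":0,"wz":0,"dx":0,"dy":0,"hand":1},{"wx":0,"wy":0,"dz":0,"wz":0,"dx":0,"dy":0,"hand":1},{"wx":0,"wy":0,"dz":0,"wz":0,"dx":0,"dy":0,"hand":1}]' 25 >/dev/null; python3 bd.py
python3 -m jog '[{"wx":0,"wy":0,"dz":0,"wz":0,"dx":0.001,"dy":0.005,"hand":1},{"wx":0,"wy":0,"dz":0,"wz":0,"dx":0,"dy":0,"hand":1},{"wx":0,"wy":0,"dz":0,"wz":0,"dx":0,"dy":0,"hand":1},{"wx":0,"wy":0,"dz":0,"wz":0,"dx":0,"dy":0,"hand":1}]' 25 >/dev/null; python3 bd.py
```

```text
t 8.1 board TCP mm [-0.2  2.5] sole z 23.0 yaw err 0.0003 tilt [ 0.0003 -0.0002] F board [ 0.6 -2.1] -3.8
t 8.4333 board TCP mm [-0.2  3.8] sole z 22.9 yaw err 0.0 tilt [ 0.0002 -0.0001] F board [ 0.7 -2.5] -4.0
t 8.7667 board TCP mm [-0.2  5.2] sole z 23.0 yaw err 0.0002 tilt [0.0003 0.    ] F board [ 1.  -3.2] -3.3
```

```bash
python3 -m jog '[{"wx":0,"wy":0,"dz":0,"wz":0,"dx":0.001,"dy":0.004,"hand":1},{"wx":0,"wy":0,"dz":0,"wz":0,"dx":0,"dy":0,"hand":1},{"wx":0,"wy":0,"dz":0,"wz":0,"dx":0,"dy":0,"hand":1},{"wx":0,"wy":0,"dz":0,"wz":0,"dx":0,"dy":0,"hand":1}]' 25 >/dev/null; python3 bd.py
python3 -m jog '[{"wx":0,"wy":0,"dz":0,"wz":0,"dx":0.001,"dy":0.004,"hand":1},{"wx":0,"wy":0,"dz":0,"wz":0,"dx":0,"dy":0,"hand":1},{"wx":0,"wy":0,"dz":0,"wz":0,"dx":0,"dy":0,"hand":1},{"wx":0,"wy":0,"dz":0,"wz":0,"dx":0,"dy":0,"hand":1}]' 25 >/dev/null; python3 bd.py
```

```text
t 9.1 board TCP mm [-0.3  5.6] sole z 22.9 yaw err -0.0005 tilt [-0.0002 -0.0007] F board [ 1.2 -4.1] -3.1
t 9.4333 board TCP mm [-0.3  5.6] sole z 22.9 yaw err -0.001 tilt [-0.0007 -0.0018] F board [ 0.1 -6.9] -3.7
```

The stop is felt at TCP y of about 5.5 mm, against 5.4 predicted. I'll back off to the middle of the gap, then lower.

```bash
python3 -m jog '[{"wx":0,"wy":0,"dz":0,"wz":0,"dx":-0.003,"dy":-0.014,"hand":1},{"wx":0,"wy":0,"dz":0,"wz":0,"dx":0,"dy":0,"hand":1},{"wx":0,"wy":0,"dz":0,"wz":0,"dx":0,"dy":0,"hand":1},{"wx":0,"wy":0,"dz":0,"wz":0,"dx":0,"dy":0,"hand":1}]' 25 >/dev/null; python3 bd.py
python3 -m jog '[{"wx":0,"wy":0,"dz":-0.008,"wz":0,"dx":0,"dy":0,"hand":1},{"wx":0,"wy":0,"dz":-0.004,"wz":0,"dx":0,"dy":0,"hand":1},{"wx":0,"wy":0,"dz":0,"wz":0,"dx":0,"dy":0,"hand":1},{"wx":0,"wy":0,"dz":0,"wz":0,"dx":0,"dy":0,"hand":1}]' 25 >/dev/null; python3 bd.py
```

```text
t 9.7667 board TCP mm [-0.4  4.1] sole z 22.9 yaw err 0.0005 tilt [-0.0001  0.0006] F board [ 1.1 -2.9] -3.9
t 10.1 board TCP mm [-0.7  3.7] sole z 19.7 yaw err 0.0002 tilt [-0.0009  0.0002] F board [-0.2 -2.3] -4.4
```

```bash
python3 -m jog '[{"wx":0,"wy":0,"dz":-0.008,"wz":0,"dx":0,"dy":0,"hand":1},{"wx":0,"wy":0,"dz":-0.008,"wz":0,"dx":0,"dy":0,"hand":1},{"wx":0,"wy":0,"dz":0,"wz":0,"dx":0,"dy":0,"hand":1},{"wx":0,"wy":0,"dz":0,"wz":0,"dx":0,"dy":0,"hand":1}]' 25 >/dev/null; python3 bd.py
python3 -m jog '[{"wx":0,"wy":0,"dz":-0.005,"wz":0,"dx":0,"dy":0,"hand":1},{"wx":0,"wy":0,"dz":0,"wz":0,"dx":0,"dy":0,"hand":1},{"wx":0,"wy":0,"dz":0,"wz":0,"dx":0,"dy":0,"hand":1},{"wx":0,"wy":0,"dz":0,"wz":0,"dx":0,"dy":0,"hand":1}]' 25 >/dev/null; python3 bd.py
```

```text
t 10.4333 board TCP mm [-0.3  3.5] sole z 15.7 yaw err 0.0 tilt [-0.0003 -0.0001] F board [-0.3 -3.8] -4.3
t 10.7667 board TCP mm [-0.2  3.5] sole z 14.7 yaw err 0.0 tilt [ 0.     -0.0001] F board [ 0.6 -2.2] -3.9
```

```bash
python3 -m jog '[{"wx":0,"wy":0,"dz":-0.004,"wz":0,"dx":0,"dy":0,"hand":1},{"wx":0,"wy":0,"dz":0,"wz":0,"dx":0,"dy":0,"hand":1},{"wx":0,"wy":0,"dz":0,"wz":0,"dx":0,"dy":0,"hand":1},{"wx":0,"wy":0,"dz":0,"wz":0,"dx":0,"dy":0,"hand":1}]' 25 >/dev/null; python3 bd.py
python3 -m jog '[{"wx":0,"wy":0,"dz":-0.003,"wz":0,"dx":0,"dy":0,"hand":1},{"wx":0,"wy":0,"dz":0,"wz":0,"dx":0,"dy":0,"hand":1},{"wx":0,"wy":0,"dz":0,"wz":0,"dx":0,"dy":0,"hand":1},{"wx":0,"wy":0,"dz":0,"wz":0,"dx":0,"dy":0,"hand":1}]' 25 >/dev/null; python3 bd.py
```

```text
t 11.1 board TCP mm [-0.2  3.4] sole z 14.0 yaw err -0.0001 tilt [ 0.0002 -0.0001] F board [-0.8 -3.7] 1.4
t 11.4333 board TCP mm [-0.1  3.5] sole z 13.9 yaw err -0.0001 tilt [0.0003 0.0002] F board [-2.2 -4. ] 9.0
```

Seated on the floor, since the force rises at sole z = 14.0 mm. I'll unload slightly and release.

```bash
python3 -m jog '[{"wx":0,"wy":0,"dz":0.003,"wz":0,"dx":-0.001,"dy":-0.003,"hand":1},{"wx":0,"wy":0,"dz":0,"wz":0,"dx":0,"dy":0,"hand":1},{"wx":0,"wy":0,"dz":0,"wz":0,"dx":0,"dy":0,"hand":1},{"wx":0,"wy":0,"dz":0,"wz":0,"dx":0,"dy":0,"hand":0.58},{"wx":0,"wy":0,"dz":0,"wz":0,"dx":0,"dy":0,"hand":0.5}]' 25 ; python3 bd.py
python3 -m jog '[{"wx":0,"wy":0,"dz":0,"wz":0,"dx":0,"dy":0,"hand":0.4},{"wx":0,"wy":0,"dz":0,"wz":0,"dx":0,"dy":0,"hand":0.3},{"wx":0,"wy":0,"dz":0,"wz":0,"dx":0,"dy":0,"hand":0.3},{"wx":0,"wy":0,"dz":0,"wz":0,"dx":0,"dy":0,"hand":0.3},{"wx":0,"wy":0,"dz":0,"wz":0,"dx":0,"dy":0,"hand":0.3}]';python3 bd.py
```

```text
clock: 11.85
tool_pos: [0.5572, 0.1144, 0.0275]
eef_rot: [0.786, 0.618, 0.001, 0.0]
contact_force: [1.0, 0.7, -0.0]
opening: 0.474
finger_force: 0.0
t 11.85 board TCP mm [0.3 4.2] sole z 13.7 yaw err 0.0011 tilt [0.0019 0.0015] F board [0.8 0.9] -0.0
clock: 12.27
tool_pos: [0.5563, 0.1133, 0.0274]
eef_rot: [0.786, 0.618, 0.0, 0.0]
contact_force: [0.2, 0.1, -0.0]
opening: 0.7
finger_force: 0.0
t 12.2667 board TCP mm [-0.3  2.9] sole z 13.6 yaw err 0.0002 tilt [0.0001 0.0001] F board [0.2 0.1] -0.0
```

```bash
python3 -m jog '[{"wx":0,"wy":0,"dz":0.04,"wz":0,"dx":0,"dy":0,"hand":0.3},{"wx":0,"wy":0,"dz":0.12,"wz":0,"dx":0,"dy":0,"hand":0.3},{"wx":0,"wy":0,"dz":0.15,"wz":0,"dx":0,"dy":0,"hand":0.3},{"wx":0,"wy":0,"dz":0.15,"wz":0,"dx":0,"dy":0,"hand":1},{"wx":0,"wy":0,"dz":0.15,"wz":0,"dx":-0.038,"dy":-0.12,"hand":1}]' 25 >/dev/null
python3 -m jog '[{"wx":0,"wy":0,"dz":0,"wz":0,"dx":-0.038,"dy":-0.155,"hand":1},{"wx":0,"wy":0,"dz":0,"wz":0,"dx":0,"dy":0,"hand":1},{"wx":0,"wy":0,"dz":0,"wz":0,"dx":0,"dy":0,"hand":1},{"wx":0,"wy":0,"dz":0,"wz":0,"dx":0,"dy":0,"hand":1},{"wx":0,"wy":0,"dz":0,"wz":0,"dx":0,"dy":0,"hand":1}]'
python3 bd.py; python3 look.py w6 lock_top hook tape
```

```text
clock: 13.1
tool_pos: [0.5386, 0.0503, 0.1742]
eef_rot: [0.786, 0.618, 0.0, -0.001]
contact_force: [0.3, 0.2, 0.0]
opening: 0.197
finger_force: 0.0
t 13.1 board TCP mm [ -2.6 -62.5] sole z 160.4 yaw err 0.0019 tilt [-0.0004  0.001 ] F board [0.3 0.2] 0.0
(13.1, array([0.5386, 0.0503, 0.1742]), array([[ 2.35e-01,  9.72e-01, -4.00e-04],
       [ 9.72e-01, -2.35e-01,  1.00e-03],
       [ 8.00e-04, -6.00e-04, -1.00e+00]]))
lock_top [257. 138. 266. 156.] 0.48
hook [250. 155. 272. 197.] 0.75
hook [238.  85. 280. 199.] 0.17
tape [240.  83. 280. 196.] 0.88
tape [252. 142. 264. 154.] 0.42
```

View pics/w6.png

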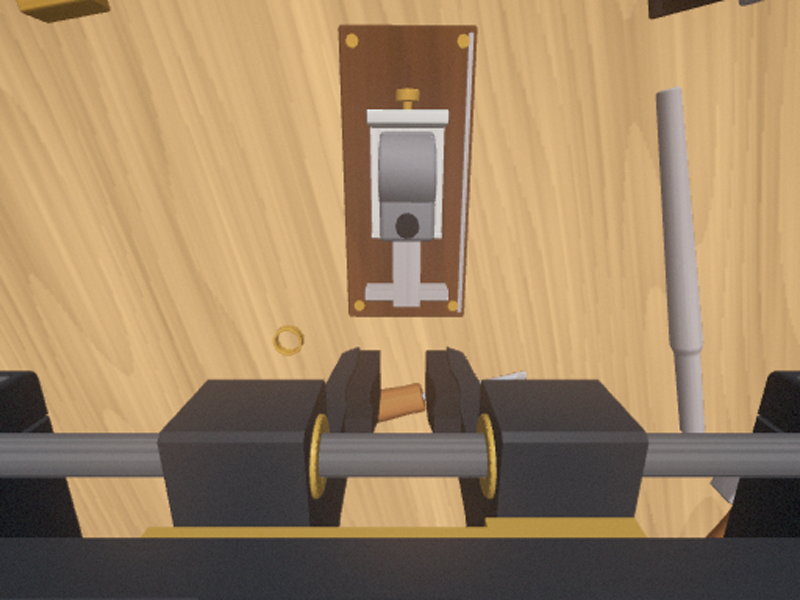

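The tape sits square in the saddle with its hook past the plate (blade end at row ~307). The button is at (407,226), and I'll locate it for the push.

Run:
```python
from bd import *
import pickle
i,im=pickle.load(open("w6.pkl","rb"))
p=(np.array((407,226))+.5)/1.5625-.5
b=ray("wrist",p,.071,i); print("button board",M@(b[:2]-B)*1e3)
e=ray("wrist",(np.array((407,306))+.5)/1.5625-.5,.0345,i); print("blade end",M@(e[:2]-B)*1e3)
q,tp=bd(); tgt=B+M.T@np.array([0.0,-.0215]); print("to predicted",(tgt-tp[:2])/.25,"to seen",(b[:2]-tp[:2])/.25, "dz to 85mm",(.085-tp[2])/.25)
```

```text
button board [ -0.22439438 -21.25984265]
blade end [  0.48045041 -82.71680632]
t 13.3 board TCP mm [ -2.5 -62.8] sole z 160.2 yaw err 0.0018 tilt [-0.0007  0.0003] F board [0.4 0.6] -0.5
to predicted [0.04883276 0.15804657] to seen [0.04818823 0.15919244] dz to 85mm -0.3559999999999999
```

```bash
python3 -m jog '[{"wx":0,"wy":0,"dz":0,"wz":0,"dx":0.024,"dy":0.079,"hand":1},{"wx":0,"wy":0,"dz":0,"wz":0,"dx":0.024,"dy":0.079,"hand":1},{"wx":0,"wy":0,"dz":-0.14,"wz":0,"dx":0,"dy":0,"hand":1},{"wx":0,"wy":0,"dz":-0.14,"wz":0,"dx":0,"dy":0,"hand":1},{"wx":0,"wy":0,"dz":-0.08,"wz":0,"dx":0,"dy":0,"hand":1}]' 25 >/dev/null
python3 -m jog '[{"wx":0,"wy":0,"dz":0,"wz":0,"dx":0,"dy":0,"hand":1},{"wx":0,"wy":0,"dz":0,"wz":0,"dx":0,"dy":0,"hand":1},{"wx":0,"wy":0,"dz":0,"wz":0,"dx":0,"dy":0,"hand":1},{"wx":0,"wy":0,"dz":0,"wz":0,"dx":0,"dy":0,"hand":1}]' | tail -3; python3 bd.py
```

```text
contact_force: [-0.2, -0.5, 0.0]
opening: 0.003
finger_force: 0.0
t 14.05 board TCP mm [  1.3 -22.1] sole z 72.1 yaw err 0.0 tilt [0.003  0.0004] F board [-0.1 -0.5] 0.0
```

```bash
python3 -m jog '[{"wx":0,"wy":0,"dz":-0.03,"wz":0,"dx":-0.005,"dy":0.002,"hand":1},{"wx":0,"wy":0,"dz":-0.018,"wz":0,"dx":0,"dy":0,"hand":1},{"wx":0,"wy":0,"dz":0,"wz":0,"dx":0,"dy":0,"hand":1},{"wx":0,"wy":0,"dz":0,"wz":0,"dx":0,"dy":0,"hand":1}]' >/dev/null; python3 bd.py
python3 -m jog '[{"wx":0,"wy":0,"dz":-0.008,"wz":0,"dx":0,"dy":0,"hand":1},{"wx":0,"wy":0,"dz":-0.006,"wz":0,"dx":0,"dy":0,"hand":1},{"wx":0,"wy":0,"dz":0,"wz":0,"dx":0,"dy":0,"hand":1},{"wx":0,"wy":0,"dz":0,"wz":0,"dx":0,"dy":0,"hand":1}]' >/dev/null; python3 bd.py
python3 -m jog '[{"wx":0,"wy":0,"dz":-0.008,"wz":0,"dx":0,"dy":0,"hand":1},{"wx":0,"wy":0,"dz":0,"wz":0,"dx":0,"dy":0,"hand":1},{"wx":0,"wy":0,"dz":0,"wz":0,"dx":0,"dy":0,"hand":1}]' >/dev/null; python3 bd.py
```

```text
t 14.3833 board TCP mm [ -1.4 -22.5] sole z 58.5 yaw err 0.0001 tilt [-0.0004  0.    ] F board [ 0.9 -0.5] 0.2
t 14.7167 board TCP mm [ -1.  -22.4] sole z 55.1 yaw err 0.0 tilt [0.0005 0.    ] F board [-0.4 -0.4] 0.4
t 14.9667 board TCP mm [ -0.9 -22.4] sole z 53.3 yaw err -0.0001 tilt [0.0006 0.0001] F board [-0.2 -0.2] 4.3
```

```bash
python3 -m jog '[{"wx":0,"wy":0,"dz":-0.005,"wz":0,"dx":0,"dy":0,"hand":1},{"wx":0,"wy":0,"dz":0,"wz":0,"dx":0,"dy":0,"hand":1},{"wx":0,"wy":0,"dz":0,"wz":0,"dx":0,"dy":0,"hand":1}]' >/dev/null; python3 bd.py
python3 -m jog '[{"wx":0,"wy":0,"dz":-0.003,"wz":0,"dx":0,"dy":0,"hand":1},{"wx":0,"wy":0,"dz":0,"wz":0,"dx":0,"dy":0,"hand":1},{"wx":0,"wy":0,"dz":0,"wz":0,"dx":0,"dy":0,"hand":1}]' >/dev/null; python3 bd.py
```

```text
t 15.2167 board TCP mm [ -0.8 -22.3] sole z 53.0 yaw err -0.0001 tilt [0.0011 0.0004] F board [-1.9 -0.5] 12.4
t 15.4667 board TCP mm [ -0.8 -22.3] sole z 52.9 yaw err -0.0002 tilt [0.0015 0.0006] F board [-2.6 -0.9] 17.5
```

The push has hit a hard end at 17 N. I'll retreat and compare against the earlier view.

```bash
python3 -m jog '[{"wx":0,"wy":0,"dz":0.02,"wz":0,"dx":0,"dy":0,"hand":1},{"wx":0,"wy":0,"dz":0.12,"wz":0,"dx":0,"dy":0,"hand":1},{"wx":0,"wy":0,"dz":0.14,"wz":0,"dx":0,"dy":0,"hand":1},{"wx":0,"wy":0,"dz":0.15,"wz":0,"dx":0,"dy":0,"hand":1},{"wx":0,"wy":0,"dz":0,"wz":0,"dx":-0.022,"dy":-0.08,"hand":1}]' >/dev/null
python3 -m jog '[{"wx":0,"wy":0,"dz":0,"wz":0,"dx":-0.022,"dy":-0.08,"hand":1},{"wx":0,"wy":0,"dz":0,"wz":0,"dx":0,"dy":0,"hand":1},{"wx":0,"wy":0,"dz":0,"wz":0,"dx":0,"dy":0,"hand":1},{"wx":0,"wy":0,"dz":0,"wz":0,"dx":0,"dy":0,"hand":1}]' >/dev/null
python3 bd.py; python3 look.py w7 lock_top
python3 - <<'E'
import pickle,cv2,numpy as np
a=[]
for n in("w6","w7"):
    i,im=pickle.load(open(n+".pkl","rb")); a.append(cv2.resize(im[75:205,225:295,::-1],None,fx=4.5,fy=4.5,interpolation=cv2.INTER_CUBIC))
cv2.imwrite("pics/cmp.png",np.hstack(a))
E
```

```text
t 16.2167 board TCP mm [ -2.7 -63. ] sole z 158.2 yaw err 0.0006 tilt [-0.0005  0.0007] F board [ 0.7 -0.4] 0.7
(16.2167, array([0.5384, 0.0498, 0.172 ]), array([[ 2.362e-01,  9.717e-01, -5.000e-04],
       [ 9.717e-01, -2.362e-01,  7.000e-04],
       [ 6.000e-04, -7.000e-04, -1.000e+00]]))
lock_top [257. 134. 268. 152.] 0.44
```

View pics/cmp.png

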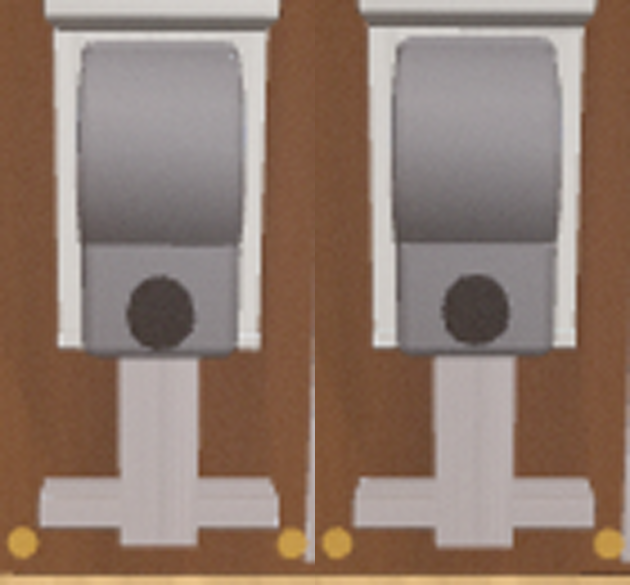

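In the comparison, left is before and right is after. The tape is unmoved, and the button's lower edge has risen about 1 px against the case front. I'll check that shift against a 5 mm drop.

Run:
```python
from bd import *
import pickle
for n in("w6","w7"):
    i,im=pickle.load(open(n+".pkl","rb")); g=im.astype(float).mean(2)
    m=(g[130:158,245:275]<85); ys,xs=np.nonzero(m); print(n,"button centroid",xs.mean()+245,ys.mean()+130,m.sum(),ys.min()+130,ys.max()+130)
    for z in(.071,.067,.066):
        w=loc2w(B[0],B[1],yaw,[(0,-.0215,z),(0,-.0285,z),(0,-.0145,z)]); print(z,proj(i,w)[:,1].round(2))
    print("blade end/plate refs",proj(i,loc2w(B[0],B[1],yaw,[(0,-.083,.0345)]))[:,1])
```

```text
w6 button centroid 259.52830188679246 145.64622641509433 212 137 157
0.071 [144.72 152.33 136.99]
0.067 [144.15 151.65 136.53]
0.066 [144.01 151.48 136.41]
blade end/plate refs [195.90078829]
w7 button centroid 259.52682926829266 145.22926829268292 205 136 157
0.071 [144.34 152.03 136.53]
0.067 [143.77 151.34 136.07]
0.066 [143.62 151.17 135.96]
blade end/plate refs [195.96996389]
```

Run:
```python
from bd import *
import pickle
for n in("w6","w7"):
    i,im=pickle.load(open(n+".pkl","rb")); g=im.astype(float).mean(2)[128:158,257:262].mean(1)
    print(n,g.round(0).astype(int).tolist())
    d=np.clip((115-g[:24])/50,0,1); f=im.astype(float).mean(2)
    # subpixel edges at level 90
    def cross(a,b,up): 
        for k in range(a,b):
            if (g[k]-90)*(g[k+1]-90)<0 and (g[k+1]>g[k])==up: return 128+k+(90-g[k])/(g[k+1]-g[k])
    print("top edge",cross(0,20,False),"bottom edge",cross(12,29,True))
```

```text
w6 [91, 117, 143, 141, 141, 139, 140, 138, 111, 71, 67, 66, 66, 66, 65, 64, 67, 64, 64, 64, 66, 63, 64, 63, 88, 93, 123, 174, 177, 177]
top edge 136.5324459234609 bottom edge 152.42352941176472
w7 [86, 129, 136, 138, 137, 137, 137, 136, 87, 67, 64, 65, 64, 63, 65, 64, 63, 62, 62, 63, 61, 64, 61, 96, 107, 88, 146, 172, 173, 173]
top edge 135.93051771117166 bottom edge 150.82666666666665
```

The button's edges match the fully-down prediction: row 150.8 measured, against 151.2 for down and 152.0 for up. The blade end has not moved, so I'm handing in.

```bash
python3 -c "
from plant import r
print(r.finish_job())"
```

```text
the job is handed in; nothing more can be done
None
```

The job is handed in, with no verdict returned: the tape sits square in the saddle with its hook over the plate edge and its spring holding it to the lip, the lock button reads fully down in the last picture, and nothing else was knowingly touched.

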